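Clamp a flow-chamber block with a ratchet lever

ROBOT

A 6-joint arm with a two-finger parallel gripper is mounted at the origin on the work surface. World frame = base frame: x ahead of the robot, y to its left, z up, the work surface at z = 0. Lengths are in m, angles in rad, forces in N, time in s.
With the tool pointing down it reaches from about 0.35 to 0.775 m from the base axis. Payload 5.5 kg.
Tool frame: the origin (TCP) lies between the finger pads; the fingertips stand 14 mm ahead of it and the grasp point (between the pads) lies 5 mm behind it; z points along the fingers, y is the line along which they close (so a half turn about z gives the same grasp; the last joint's range is limited). The gripper opens to 85 mm and grips with 20 to 120 N. Pads are 22 mm wide; open, the fingers measure 114 mm over their backs; the gripper's body (76 mm by 85 mm) begins 54 mm behind the grasp point. The pads swing forward as they close: fully open they stand 13 mm farther back than shut.
Start: joints at [-1.371, 0.313, 0.046, 1.304, 0, 1.431], TCP at [0.192, -0.542, 0.245] pointing down, gripper open.
Joint ranges: [-2.76, 2.76], [-0.86, 1.69], [-1.03, 1.26], [-2.2, 2.34], [-1.47, 1.5], [-3.14, 3.14]. Speed limits (rad/s): [2.57, 2.57, 3.14, 3.14, 3.14, 3.14].

INTERFACE

Orientations are given as a 3x3 rotation matrix whose columns are the frame's x, y, z axes.
In Python, from bench import manip gives the robot as it stands. The module is installed in compiled form; this text tells all that it offers.
- The arm moves only by the tool jog_arm, never from a script. Its argument "plan" is one flat list of numbers, 7 for each row, row after row: the turn, a rotation vector about the world's x, y, z in rad, then the shift along the world's x, y, z in mm, then the finger opening in mm, from 0 to 85.4. In form: [wx, wy, wz, tx, ty, tz, hand, wx, wy, wz, tx, ty, tz, hand, ...]. A call has 1 to 12 rows; each row shifts and turns the commanded pose from where the row before left it; what a row does not reach is not made up. A row lasts 1/12 s, in which the tool goes at most 41.7 mm and 7.16 degrees, less where a joint would pass 70% of its speed; a pose out of reach is approached as far as the arm can. A call is refused whole if a number of a shift passes 41.7 or a number of a turn 0.125, either way. A call with a gripper value outside its range is refused whole. The fingers move at their own pace and stop on an object; "force" is the grip in N (left out, the last holds). Time passes only in rows, so rows that do not move let the fingers close. It gives the time, the measured TCP pose, the force, the opening and the grip force at its end, in the units of the state.
- manip.observe(): the state, without advancing time (a new reading comes with each control period).
- manip.snapshot(name): name is "side" or "top"; returns a dict with "pixels" (420x560x3 uint8, red, green, blue), "z_map" (420x560 float32, m along the optical axis (not along the pixel's ray), 0 where there is no reading), "mtx" (3x3 intrinsics, pixels), "T" (4x4, takes a point from camera to world coordinates). Camera axes: x right, y down, z forward; pixel columns grow to the right and rows downward; lengths in m; the calibration is good to about 2 mm. A picture is of the moment at which its call begins.
- manip.sign_off(): hands the job in; it is judged then, once.
The state is a dict: "time": time; "joint_pos": joint angles; "joint_velocities": joint speeds; "effort": joint torques, N m; "eef_pos": TCP position; "orientation": TCP orientation; "force": force on the tool from outside, world axes, zero at the start; "torque": the same for the moment, N m; "width": finger opening in m; "grip_force": force on a finger pad.
Only numpy, scipy, OpenCV 4.12 (cv2) and the standard library are available. Lean on these libraries where they do the work, as an engineer would, in place of code of your own. Each camera call takes 0.05 s, during which the arm holds its last target. There are 200 camera calls.

TASK

Stand the flow-chamber block upright on the bed of the ratchet clamp, squarely between the two jaws, and let go of it. Then hold the lever's cross-bar handle and pump it in short full strokes, working the jaw with the lever only, one tooth at a time, until the handle pushes back clearly and the block is held firmly - not one tooth more, or it cracks. Finally put the lever back at its rest, leaning towards the jaws, let go, and leave everything else on the bench where it is.

Things in the scene. Friction and masses are not known exactly. Their poses are not given: they have to be found in the camera images.
- block_center (a point): Centre (half-way up) of the loose flow-chamber block, 79 mm tall in all, 140 g: a clear plastic body 28 (its x) x 60 (its y) x 45 mm high, glass window in both 60 mm faces; on top a white grip tab 16 (x) x 32 (y) x 34 mm high, centred: it spans from 5.5 to 39.5 mm above this point. Starts upright on the table. Either way round is right.
- clamp: Ratchet bench clamp screwed to the table: base 285 x 105 x 12 mm; along its x axis from the -x end: white ratchet box with standing lever and pawl tab (91 mm above the table at most), sliding jaw with sprung rubber pad, bed, fixed jaw. Origin: underside of the base; +x is the closing direction, y across, z up. Jaw tops 62 mm above the table. The jaw starts 46 to 62 mm open; it is not measured.
- bed (a point): Where the block is to stand: point on the flat bed, 20 mm above the table, 18 mm before the face of the fixed jaw (a block centred here is 4 mm clear of it) and always clear of the open sliding jaw. The block's 28 mm thickness goes along the clamp's x, its 60 mm across. The bed is 70 mm wide.
- anvil: The fixed jaw, 64 mm across, 50 mm high, 18 mm thick; origin at the foot of its face that looks to -x, in mid-width, axes as the clamp's. The force of the block on it is the clamping force: about 3 N on the tooth where the jaw first touches, about 20 N one tooth later (firm, as it should be), about 36 N one more tooth later (the block cracks).
- lever_hinge (a point): Point on the lever's hinge axis (along the clamp's y), in mid-width, 76 mm above the table.
- lever_grip (a point): Centre of the lever's black cross-bar handle, 18 mm diameter, 84 mm long across the clamp (its y), 115 mm from the hinge axis, about 190 mm above the table, on a 7 mm thick stem. Held still near the end of a full stroke it pushes back with 2 to 4 N (friction) while the jaw runs free, 4 to 6 N on the tooth that first touches, 8 to 11 N when firm (5 N or more above free), 14 N or more when too far.
- lever (a joint): Lever angle, rad: 0 at its rest stop, leaning 0.22 from upright towards the jaws (+x); grows as the handle is pulled away from the jaws (-x) to its other stop at 0.441. Stays where it is left; starts at 0 to 0.25. Pulled past 0.38 it drives the jaw on one tooth (8 mm), which a pawl holds; taken back below 0.06 it takes up the next tooth. From the start the first two strokes are always free.
- dish_a: Culture dish, clear, 88 mm across, 15 mm high; a bystander. Origin: centre of its underside.
- dish_b: Culture dish, clear, 88 mm across, 15 mm high; a bystander. Origin: centre of its underside.
- flask: Culture flask lying flat, 85 x 52 x 26 mm with a blue cap on a short neck; a bystander. Origin: centre of its underside.
- jar: Screw-cap jar, 64 mm across, 95 mm high; a bystander. Origin: centre of its underside.
- wellplate: Multi-well plate, 128 x 86 x 18 mm; a bystander. Origin: centre of its underside.
- tipbox: Box of pipette tips, 117 x 82 x 68 mm; a bystander. Origin: centre of its underside.
- mouse: Black computer mouse, 95 x 56 x 29 mm; a bystander. Origin: centre of its underside.

How it is judged:
By the outcome, as a careful person would: the job done as asked, in the order asked, and still so for the second after the job is handed in, with the robot touching nothing.
It also fails if it takes over 64 s, if anything falls off the work surface, if the arm or the gripper's body presses on something with over 40 N, if the wrist force passes 120 N, or if a joint passes its speed limit or range.

## Working session

There is one attempt and no reset: what is moved stays moved. The work goes in short steps, Python scripts to look and compute and a tool call to move; the robot and the scene stay as the last step left them, time stands still between calls to the robot, and variables do not carry over. Pictures are saved under pics/ and viewed, at most 10 in all, crops included, and the job is handed in when it is done.

Besides the shell and the picture viewer there is one more tool, called as a command line: name --argument value ..., lists and objects as JSON in quotes. jog_arm: Moves the arm, as the interface text tells. Its arguments: {"type":"object","properties":{"plan":{"type":"array"},"force":{"type":"number"}},"required":["plan"]}

```bash
mkdir -p pics
cat > h.py <<'E'
import numpy as np, cv2
from bench import manip
def snap(n,f):
    s=manip.snapshot(n); np.savez(f'{f}.npz',**s); cv2.imwrite(f'pics/{f}.png',s['pixels'][:,:,::-1]); return s
def pts(s):
    z=s['z_map']; v,u=np.mgrid[:z.shape[0],:z.shape[1]]; K=s['mtx']
    p=np.stack([(u-K[0,2])/K[0,0]*z,(v-K[1,2])/K[1,1]*z,z],-1)
    return p@s['T'][:3,:3].T+s['T'][:3,3]
E
python3 - <<'E'
from h import *
for n in('top','side'):
    s=snap(n,n+'1'); print(n,s['mtx'].round(1).tolist(),s['T'].round(3).tolist())
o=manip.observe(); print(o)
E
```

```text
top [[408.7, 0.0, 280.1], [0.0, 408.7, 208.3], [0.0, 0.0, 1.0]] [[-0.021, -0.998, 0.053, 0.522], [-1.0, 0.021, 0.005, -0.009], [-0.006, -0.053, -0.999, 1.014], [0.0, 0.0, 0.0, 1.0]]
side [[461.4, 0.0, 275.3], [0.0, 461.4, 201.7], [0.0, 0.0, 1.0]] [[-0.751, -0.411, 0.516, -0.004], [-0.66, 0.482, -0.576, 0.656], [-0.012, -0.773, -0.634, 0.857], [0.0, 0.0, 0.0, 1.0]]
{'time': 0.1, 'joint_pos': array([-1.37062296e+00,  3.13946222e-01,  4.51128838e-02,  1.30360686e+00,
       -8.57284956e-06,  1.43121173e+00]), 'joint_velocities': array([ 0.00201486, -0.00064741,  0.00348528,  0.00111864,  0.00023044,
       -0.00016836]), 'effort': array([ 3.24083601e-03, -4.81726313e+01,  2.99243456e+01,  1.27791447e-02,
       -4.15325758e-05,  2.03296047e-07]), 'eef_pos': array([ 0.19153533, -0.54171012,  0.24449442]), 'orientation': array([[ 9.42835387e-01,  3.33258638e-01, -3.35268581e-04],
       [ 3.33258734e-01, -9.42834039e-01,  1.60934595e-03],
       [ 2.20225808e-04, -1.62907949e-03, -9.99998649e-01]]), 'force': array([0.39915844, 0.57314069, 1.45343636]), 'torque': array([ 0.0273993 , -0.00990484,  0.01282745]), 'grip_force': 0.0, 'width': 0.08545548343986359}
```

View pics/top1.png

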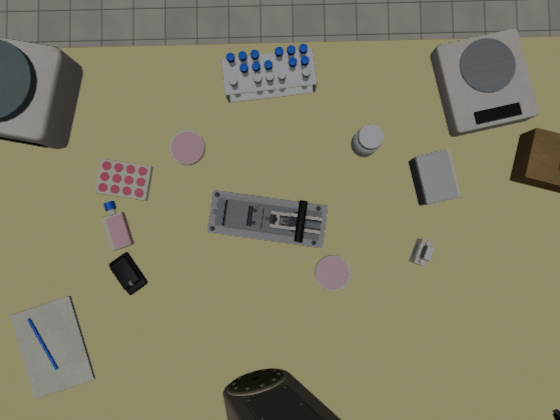

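View pics/side1.png

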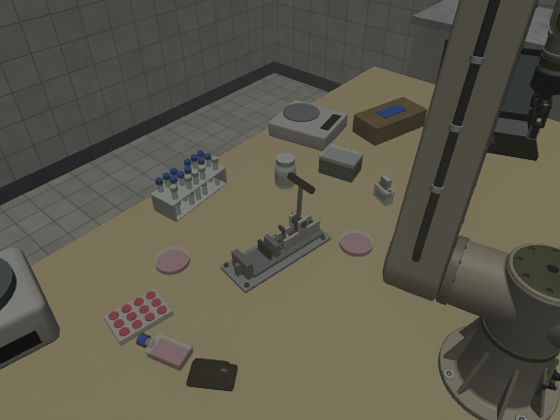

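Top view: the block is at (424,252). The clamp spans (208..328, 191..247), with its fixed jaw at left (224,212), sliding jaw near (251,216) and handle at (301,221). So clamp +x is roughly world +y. The side view agrees: block at (384,189), handle at (301,184).

Run:
```python
from h import *
for n in('top','side'):
    s=dict(np.load(n+'1.npz')); P=pts(s); im=s['pixels']
    hsv=cv2.cvtColor(im,cv2.COLOR_RGB2HSV)
    B=((400,230,450,275) if n=='top' else (365,170,405,210))
    x0,y0,x1,y1=B; p=P[y0:y1,x0:x1].reshape(-1,3)
    for lo,hi in((.015,.044),(.05,.078),(.072,.085)):
        q=p[(p[:,2]>lo)&(p[:,2]<hi)]
        if len(q)>5: print(n,'block',lo,len(q),q.mean(0).round(4),q.min(0).round(3),q.max(0).round(3),cv2.minAreaRect((q[:,:2]*1000).astype(np.float32)))
    B=((195,180,340,260) if n=='top' else (215,160,335,300))
    x0,y0,x1,y1=B; p=P[y0:y1,x0:x1].reshape(-1,3)
    p=p[(abs(p[:,0]-.52)<.2)]
    for lo,hi in((.006,.016),(.017,.024),(.055,.066),(.066,.095),(.17,.22)):
        q=p[(p[:,2]>lo)&(p[:,2]<hi)]
        if len(q)>5: print(n,'clamp',lo,len(q),q.mean(0).round(4),q.min(0).round(3),q.max(0).round(3),cv2.minAreaRect((q[:,:2]*1000).astype(np.float32)))
a=cv2.imread('pics/top1.png'); b=cv2.imread('pics/side1.png')
A=cv2.resize(a[180:280,195:345],(600,400),interpolation=2); Bk=cv2.resize(a[230:275,400:450],(200,180),interpolation=2)
C=np.zeros((400,800,3),np.uint8); C[:,:600]=A; C[:180,600:]=Bk; C[200:360,600:760]=cv2.resize(b[170:210,365:405],(160,160)); cv2.imwrite('pics/crop1.png',C)
```

```text
top block 0.015 126 [ 0.4654 -0.3287  0.0325] [ 0.432 -0.363  0.015] [ 0.494 -0.316  0.044] ((462.84014892578125, -339.5108642578125), (28.951858520507812, 60.07585906982422), 67.32183837890625)
top block 0.05 106 [ 0.4629 -0.3357  0.0622] [ 0.438 -0.353  0.05 ] [ 0.487 -0.319  0.078] ((461.99676513671875, -338.5657043457031), (18.628034591674805, 54.305641174316406), 59.90038299560547)
top block 0.072 109 [ 0.4631 -0.339   0.0792] [ 0.447 -0.352  0.072] [ 0.479 -0.328  0.084] ((462.5434265136719, -339.42828369140625), (16.597679138183594, 31.302631378173828), 68.2437744140625)
top clamp 0.006 1779 [0.5479 0.0321 0.0123] [ 0.449 -0.147  0.006] [0.634 0.175 0.016] ((540.9852905273438, 12.729217529296875), (322.4437561035156, 172.17803955078125), 87.21927642822266)
top clamp 0.017 1481 [0.5511 0.0354 0.0204] [ 0.449 -0.144  0.017] [0.616 0.165 0.024] ((532.5352783203125, 4.220489501953125), (318.8118591308594, 125.9957504272461), 80.37699127197266)
top clamp 0.055 503 [0.5582 0.0732 0.0602] [ 0.515 -0.102  0.055] [0.6   0.149 0.066] ((550.8816528320312, 23.13849639892578), (247.4435272
[... 1255 characters left out ...]
.332  0.017] [0.718 0.172 0.024] ((587.941162109375, -82.48651123046875), (192.92529296875, 520.8438110351562), 16.518619537353516)
side clamp 0.055 504 [0.5669 0.041  0.0604] [ 0.513 -0.33   0.055] [0.719 0.154 0.066] ((597.6654663085938, -87.33560180664062), (161.45863342285156, 494.08251953125), 20.38654136657715)
side clamp 0.066 355 [ 0.5937 -0.08    0.0817] [ 0.515 -0.232  0.066] [0.72  0.147 0.095] ((595.1641845703125, -62.99369812011719), (124.66398620605469, 404.1552734375), 24.831607818603516)
side clamp 0.17 247 [ 0.5354 -0.0381  0.1953] [ 0.497 -0.055  0.17 ] [ 0.583 -0.028  0.203] ((539.462646484375, -41.7957649230957), (19.456127166748047, 86.94047546386719), 82.73347473144531)
```

View pics/crop1.png

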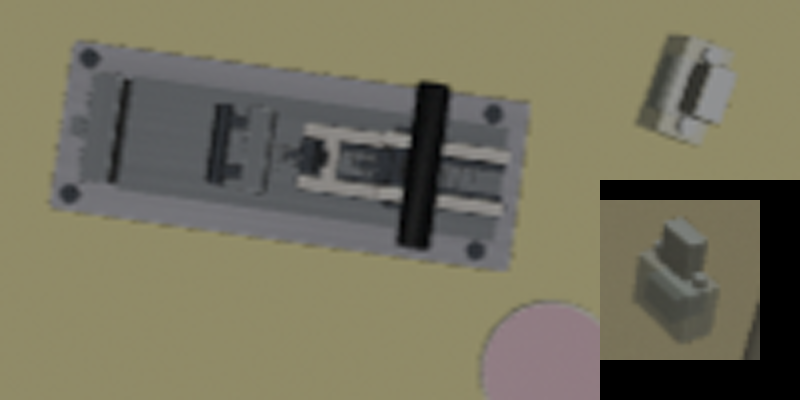

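Run:
```python
from h import *
s=dict(np.load('top1.npz')); P=pts(s)
m=(P[:,:,2]>.007).astype(np.uint8); n,l,st,c=cv2.connectedComponentsWithStats(m)
L=l==l[215,240]
q=P[L&(P[:,:,2]<.016)]; r=cv2.minAreaRect((q[:,:2]*1000).astype(np.float32)); print('base',r)
# rays of corners on z=.012
cs=np.array([[75,40],[528,101],[508,270],[52,208]])/4+[195,180]
K=s['mtx'];T=s['T']
d=np.c_[(cs-[K[0,2],K[1,2]])/K[0,0],np.ones(4)]@T[:3,:3].T; w=T[:3,3]+d*((.012-T[2,3])/d[:,2:]); print(w.round(4))
print('centre',w.mean(0))
e=(w[0]+w[3]-w[1]-w[2])[:2]; ex=e/np.linalg.norm(e); print('ex',ex,np.linalg.norm(e)/2,np.degrees(np.arctan2(*ex)))
ey=np.array([-ex[1],ex[0]]); c0=w.mean(0)[:2]
for name in('top','side'):
    S=dict(np.load(name+'1.npz')); Q=pts(S).reshape(-1,3); u=(Q[:,:2]-c0)@ex; v=(Q[:,:2]-c0)@ey
    k=(abs(u)<.16)&(abs(v)<.055)
    for lo,hi in((.056,.066),(.068,.095)):
        j=k&(Q[:,2]>lo)&(Q[:,2]<hi); h,b=np.histogram(u[j],np.arange(-.16,.16,.004)); print(name,lo,[(round(x*1000),y) for x,y in zip(b,h) if y>2])
        for A,B in((.0,.08),(.09,.15)):
            jj=j&(u>A)&(u<B); print(A,len(v[jj]), v[jj].min() if jj.any() else 0, v[jj].max() if jj.any() else 0)
    j=k&(Q[:,2]>.18); print('bar',u[j].mean(),v[j].mean(),np.percentile(Q[j,2],95))
```

```text
base ((550.9551391601562, 28.19109344482422), (285.11737060546875, 105.05825805664062), 80.91619110107422)
[[ 0.6239  0.1588  0.012 ]
 [ 0.5804 -0.1189  0.012 ]
 [ 0.4773 -0.1039  0.012 ]
 [ 0.5209  0.1742  0.012 ]]
centre [0.55063261 0.0275418  0.012     ]
ex [0.15492807 0.98792575] 0.2813035282095244 8.912624359598636
top 0.056 [(-128, np.int64(3)), (-124, np.int64(5)), (-108, np.int64(3)), (-104, np.int64(3)), (-48, np.int64(7)), (-28, np.int64(5)), (-24, np.int64(8)), (-20, np.int64(4)), (8, np.int64(4)), (12, np.int64(36)), (16, np.int64(37)), (20, np.int64(35)), (24, np.int64(14)), (36, np.int64(23)), (40, np.int64(32)), (44, np.int64(14)), (100, np.int64(40)), (104, np.int64(47)), (108, np.int64(45)), (112, np.int64(49)), (116, np.int64(35))]
0.0 195 -0.024541083806153937 0.024080819478106304
0.09 216 -0.03253367803931949 0.03136158493830802
top 0.068 [(-72, np.int64(5)), (-68, np.int64(31)), (-64, np.int64(35)), (-60, np.int64(29)), (-56, np.int64(19)), (-52, np.int64(3)), (-20, np.int64(13)), (-16, np.int64(14)), (-12, np.int64(14))]
0.0 0 0 0
0.09 0 0 0
bar -0.0496306334607
[... 270 characters left out ...]
t64(5)), (12, np.int64(3)), (16, np.int64(20)), (20, np.int64(28)), (24, np.int64(27)), (28, np.int64(17)), (40, np.int64(19)), (44, np.int64(29)), (48, np.int64(17)), (104, np.int64(20)), (108, np.int64(33)), (112, np.int64(35)), (116, np.int64(38)), (120, np.int64(51))]
0.0 161 -0.025483511297343563 0.02720559475836495
0.09 177 -0.030660961393448673 0.03417816826832404
side 0.068 [(-80, np.int64(4)), (-76, np.int64(10)), (-72, np.int64(14)), (-68, np.int64(24)), (-64, np.int64(30)), (-60, np.int64(30)), (-56, np.int64(33)), (-52, np.int64(46)), (-16, np.int64(4)), (-12, np.int64(13)), (-8, np.int64(21))]
0.0 0 0 0
0.09 0 0 0
bar -0.06713560308125335 0.005036443904313259 0.20245496141112104
```

jog_arm --plan '[0, 0, 0.12, 14, 10, 0, 85, 0, 0, 0.12, 14, 10, 0, 85, 0, 0, 0.12, 14, 10, 0, 85, 0, 0, 0.12, 14, 10, 0, 85, 0, 0, 0.12, 14, 10, 0, 85, 0, 0, 0.12, 14, 10, 0, 85, 0, 0, 0.12, 14, 10, 0, 85, 0, 0, 0.12, 14, 10, 0, 85, 0, 0, 0.12, 14, 10, 0, 85, 0, 0, 0.12, 14, 10, 0, 85, 0, 0, 0.12, 14, 10, 0, 85, 0, 0, 0.12, 14, 10, 0, 85]' --force 40

```text
time: 1.1
eef_pos: [0.3601, -0.4213, 0.2448]
orientation: [[-0.213, 0.977, -0.0], [0.977, 0.213, 0.001], [0.001, -0.0, -1.0]]
force: [-0.1, -0.3, 0.7]
width: 0.085
grip_force: 0.0
```

```bash
cat > st.py <<'E'
from h import *
o=manip.observe(); R=o['orientation']
print(round(o['time'],2),'q',o['joint_pos'].round(2),'p',(o['eef_pos']*1000).round(1),'yaw_y',np.degrees(np.arctan2(R[1,1],R[0,1])).round(1),'z',R[:,2].round(3),'F',o['force'].round(1),'T',o['torque'].round(2),'w',round(o['width']*1000,1),'g',round(float(o['grip_force']),1))
E
python3 st.py
```

```text
1.1 q [-1.01  0.27 -0.01  1.29  0.    0.35] p [ 360.1 -421.3  244.8] yaw_y 12.3 z [-0.     0.001 -1.   ] F [-0.1 -0.3  0.7] T [-0.04  0.01 -0.03] w 85.0 g 0.0
```

jog_arm --plan '[0, 0, 0.1206, 12.8, 10.5, 0, 85, 0, 0, 0.1206, 12.8, 10.5, 0, 85, 0, 0, 0.1206, 12.8, 10.5, 0, 85, 0, 0, 0.1206, 12.8, 10.5, 0, 85, 0, 0, 0.1206, 12.8, 10.5, -10, 75, 0, 0, 0.1206, 12.8, 10.5, -20, 65, 0, 0, 0.1206, 12.8, 10.5, -30, 55, 0, 0, 0.1206, 12.8, 10.5, -35, 50, 0, 0, 0, 0, 0, 0, 50, 0, 0, 0, 0, 0, 0, 50]'

```text
time: 1.93
eef_pos: [0.4609, -0.3362, 0.148]
orientation: [[-0.922, 0.387, -0.004], [0.387, 0.922, 0.004], [0.006, 0.002, -1.0]]
force: [0.2, -1.2, 0.5]
width: 0.05
grip_force: 0.0
```

```bash
python3 st.py
python3 - <<'E'
from h import *
s=snap('side','side2'); snap('top','top2')
C=cv2.resize(cv2.imread('pics/side2.png')[100:250,310:460],(600,600),interpolation=2); cv2.imwrite('pics/c2.png',C)
E
```

```text
1.93 q [-0.77  0.36 -0.14  1.08 -0.   -0.37] p [ 460.9 -336.2  148. ] yaw_y 67.2 z [-0.004  0.004 -1.   ] F [ 0.2 -1.2  0.5] T [ 0.02 -0.01  0.01] w 50.0 g 0.0
```

View pics/c2.png

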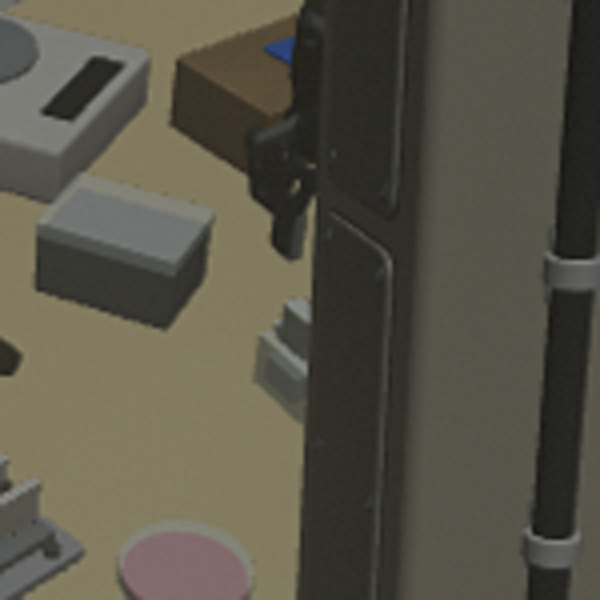

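The fingertips are above the tab (crop 290,250 over tab 295,320), with the block untouched. I'll go down and grasp.

jog_arm --plan '[0, 0, 0, 1.8, -0.8, -25, 45, 0, 0, 0, 0, 0, -25, 45, 0, 0, 0, 0, 0, -20, 45, 0, 0, 0, 0, 0, -13, 45, 0, 0, 0, 0, 0, 0, 45, 0, 0, 0, 0, 0, 0, 10, 0, 0, 0, 0, 0, 0, 10, 0, 0, 0, 0, 0, 0, 10, 0, 0, 0, 0, 0, 0, 10, 0, 0, 0, 0, 0, 0, 10]' --force 40

```text
time: 2.87
eef_pos: [0.4649, -0.3404, 0.0695]
orientation: [[-0.922, 0.387, 0.003], [0.387, 0.922, -0.003], [-0.004, -0.002, -1.0]]
force: [-1.0, -0.5, 6.4]
width: 0.0152
grip_force: 46.3
```

```bash
python3 st.py
```

```text
2.87 q [-0.77  0.42 -0.24  0.9  -0.   -0.37] p [ 464.9 -340.4   69.5] yaw_y 67.2 z [ 0.003 -0.003 -1.   ] F [-1.  -0.5  6.4] T [-0.21  0.15 -0.1 ] w 15.2 g 46.3
```

jog_arm --plan '[0, 0, 0, 0, 0, 8, 10, 0, 0, 0, 0, 0, 20, 10, 0, 0, 0, 0, 0, 35, 10, 0, 0, 0, 0, 0, 40, 10, 0, 0, 0, 0, 0, 40, 10, 0, 0, 0.06, 6, 25, 40, 10, 0, 0, 0.06, 7, 30, 35, 10, 0, 0, 0.06, 7, 30, 20, 10, 0, 0, 0.06, 7, 30, 0, 10, 0, 0, 0, 7, 30, 0, 10, 0, 0, 0, 7, 30, 0, 10, 0, 0, 0, 7, 30, 0, 10]'

```text
time: 3.87
eef_pos: [0.5102, -0.1386, 0.2975]
orientation: [[-0.988, 0.157, 0.001], [0.157, 0.988, 0.0], [-0.001, 0.0, -1.0]]
force: [0.3, 0.4, -1.9]
width: 0.015
grip_force: 45.1
```

```bash
python3 st.py
```

```text
3.87 q [-0.42  0.21  0.04  1.4   0.   -0.26] p [ 510.2 -138.6  297.5] yaw_y 81.0 z [ 0.001  0.    -1.   ] F [ 0.3  0.4 -1.9] T [-0.02 -0.    0.03] w 15.0 g 45.1
```

jog_arm --plan '[0, 0, 0, 6, 25, 0, 10, 0, 0, 0, 7, 35, 0, 10, 0, 0, 0, 8, 38, 0, 10, 0, 0, 0, 8, 38, 0, 10, 0, 0, 0, 8, 38, 0, 10, 0, 0, 0, 7, 35, 0, 10, 0, 0, 0, 5, 22, -15, 10, 0, 0, 0, 2, 10, -30, 10, 0, 0, 0, 0, 0, -40, 10, 0, 0, 0, 0, 0, -30, 10, 0, 0, 0, 0, 0, 0, 10, 0, 0, 0, 0, 0, 0, 10]'

```text
time: 4.87
eef_pos: [0.5597, 0.1009, 0.1807]
orientation: [[-0.988, 0.156, -0.005], [0.156, 0.988, -0.0], [0.004, -0.001, -1.0]]
force: [-0.1, 0.1, -1.6]
width: 0.0151
grip_force: 45.1
```

```bash
python3 st.py
python3 - <<'E'
from h import *
s=snap('side','side3'); snap('top','top3')
C=np.hstack([cv2.resize(cv2.imread(f'pics/{n}3.png')[y:y+130,x:x+130],(400,400),interpolation=2) for n,y,x in(('side',150,210),('top',160,180))]); cv2.imwrite('pics/c3.png',C)
P=pts(s).reshape(-1,3)
c0=np.array([.5506,.02754]);ex=np.array([.155,.988]);ey=np.array([-.988,.155])
u=(P[:,:2]-c0)@ex;v=(P[:,:2]-c0)@ey
k=(u>.03)&(u<.16)&(abs(v)<.06)
for lo in np.arange(.016,.2,.006):
    j=k&(P[:,2]>lo)&(P[:,2]<lo+.006)
    if j.sum()>3: print(round(lo,3),j.sum(),(np.percentile(u[j],[2,50,98])*1000).round(1),(np.percentile(v[j],[2,98])*1000).round(1))
E
```

```text
4.87 q [ 0.04  0.33 -0.09  1.16  0.    0.19] p [559.7 100.9 180.7] yaw_y 81.0 z [-0.005 -0.    -1.   ] F [-0.1  0.1 -1.6] T [-0.02  0.06 -0.01] w 15.1 g 45.1
0.016 424 [ 33.9  71.2 138.4] [-40.5  44.6]
0.022 137 [ 33.6  75.1 133.4] [-31.5  35.4]
0.028 52 [ 44.2 110.5 134.5] [-23.3  32.6]
0.034 64 [ 44.4 121.4 134.8] [-27.   32.7]
0.04 77 [ 30.4 120.5 133.3] [-25.7  32.5]
0.046 78 [ 30.3 114.8 134.2] [-26.7  32.3]
0.052 56 [ 43.3 120.5 124.5] [-22.9  32.7]
0.058 162 [ 41.9 111.5 123.7] [-28.3  32. ]
0.064 40 [107.7 116.7 123.9] [-28.1  31. ]
0.112 31 [64.2 87.  89.3] [-19.1  37.1]
0.118 46 [63.4 87.2 89.2] [-19.2  36.8]
0.124 42 [65.4 87.4 90.1] [-19.1  37.4]
0.13 48 [62.4 87.3 89.6] [-23.8  37.7]
0.136 45 [62.9 87.4 89.6] [-20.  38.]
0.142 52 [61.7 87.6 89.6] [-22.5  37. ]
0.148 49 [62.6 86.7 89.8] [-21.1  36.5]
0.154 109 [61.8 83.2 88.9] [-19.6  36.3]
0.16 28 [65.9 76.4 82.6] [ 8.2 33.3]
0.166 21 [70.3 80.2 87.8] [ 5.7 28.6]
0.172 33 [62.2 81.6 93.3] [-2.7 23.2]
0.178 33 [54.5 81.6 95.1] [-1.7 23.2]
0.184 49 [60.2 78.5 94.9] [-5.7 21.3]
0.19 71 [55.7 74.8 95.6] [-7.6 21.8]
0.196 38 [58.2 67.3 95.5] [-5.1 14.8]
```

View pics/c3.png

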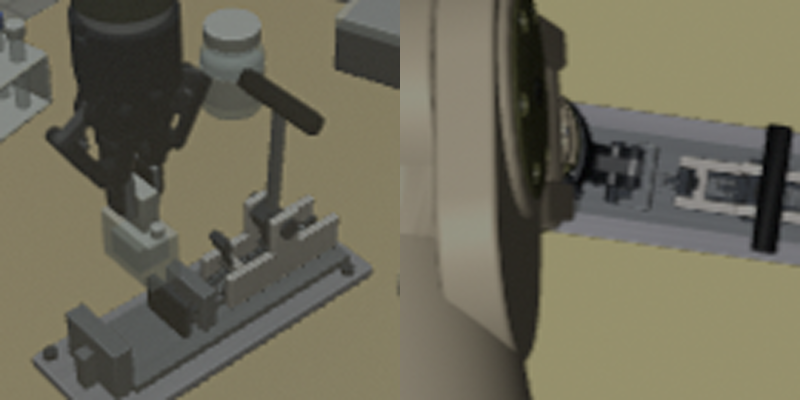

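The block hangs level (side crop 140,235), about 12 mm short of its place along the clamp and about 7 mm too far in y. I'll correct both and lower it.

jog_arm --plan '[0, 0, 0, 4, 5, 0, 10, 0, 0, 0, 4, 5.5, 0, 10, 0, 0, 0, 0, 0, -20, 10, 0, 0, 0, 0, 0, -15, 10, 0, 0, 0, 0, 0, -10, 10, 0, 0, 0, 0, 0, 0, 10, 0, 0, 0, 0, 0, 0, 10]'

```text
time: 5.55
eef_pos: [0.5696, 0.1114, 0.137]
orientation: [[-0.988, 0.156, -0.0], [0.156, 0.988, 0.0], [0.0, 0.0, -1.0]]
force: [-0.3, -0.4, -1.2]
width: 0.0155
grip_force: 45.1
```

```bash
python3 st.py
python3 - <<'E'
from h import *
s=snap('side','side4')
P=pts(s).reshape(-1,3)
c0=np.array([.5506,.02754]);ex=np.array([.155,.988]);ey=np.array([-.988,.155])
u=(P[:,:2]-c0)@ex;v=(P[:,:2]-c0)@ey
k=(u>.03)&(u<.13)&(abs(v)<.06)
for lo in np.arange(.028,.12,.006):
    j=k&(P[:,2]>lo)&(P[:,2]<lo+.006)
    print(round(lo,3),j.sum(),(np.percentile(u[j],[2,50,98])*1000).round(1),(np.array([v[j].min(),v[j].max()])*1000).round(1))
E
```

```text
5.55 q [ 0.05  0.38 -0.13  1.06  0.    0.21] p [569.6 111.4 137. ] yaw_y 81.0 z [-0.  0. -1.] F [-0.3 -0.4 -1.2] T [-0.09 -0.02 -0.09] w 15.5 g 45.1
0.028 38 [ 45.6 116.  128.5] [-27.1  33.6]
0.034 49 [ 43.8 122.  127.3] [-30.6  33.1]
0.04 60 [ 30.2 112.6 129.5] [-30.4  32.9]
0.046 69 [ 30.2 122.1 128.3] [-28.1  34.7]
0.052 53 [ 30.3 114.7 123.9] [-27.1  33.4]
0.058 186 [ 41.7 112.7 123.4] [-32.   33.6]
0.064 24 [ 47.  115.4 121.9] [-29.9  33.4]
0.07 43 [ 72.4  99.3 101.1] [-28.7  28.5]
0.076 30 [ 75.1  99.3 101.1] [-29.3  29.4]
0.082 51 [ 75.4  99.3 102.2] [-32.2  30.6]
0.088 38 [ 76.1  99.  101.6] [-30.4  29.4]
0.094 47 [ 75.1  99.3 101.5] [-32.8  28.9]
0.1 39 [ 77.1  99.5 101.3] [-28.8  28.5]
0.106 60 [ 73.2  96.8 101.2] [-30.3  30.3]
0.112 77 [ 73.7  95.  100.5] [-31.6  27.8]
0.118 32 [80.9 89.1 96.5] [-4.8 24.9]
```

jog_arm --plan '[0, 0, 0, -2, 0.3, -12, 10, 0, 0, 0, 0, 0, -15, 10, 0, 0, 0, 0, 0, -10, 10, 0, 0, 0, 0, 0, -5, 10, 0, 0, 0, 0, 0, -3, 10, 0, 0, 0, 0, 0, 0, 10, 0, 0, 0, 0, 0, 0, 10]'

```text
time: 6.18
eef_pos: [0.5678, 0.1116, 0.0922]
orientation: [[-0.988, 0.156, 0.001], [0.156, 0.988, 0.0], [-0.001, 0.0, -1.0]]
force: [-0.3, 0.2, -1.2]
width: 0.0152
grip_force: 45.2
```

```bash
python3 st.py
```

```text
6.18 q [ 0.06  0.41 -0.2   0.96  0.    0.21] p [567.8 111.6  92.2] yaw_y 81.0 z [ 0.001  0.    -1.   ] F [-0.3  0.2 -1.2] T [ 0.05 -0.04 -0.04] w 15.2 g 45.2
```

Not in contact yet (about 2 mm left).

jog_arm --plan '[0, 0, 0, 0, 0, -1, 10, 0, 0, 0, 0, 0, -1, 10, 0, 0, 0, 0, 0, -0.7, 10, 0, 0, 0, 0, 0, 0, 10, 0, 0, 0, 0, 0, 0, 10]'

```text
time: 6.6
eef_pos: [0.5677, 0.1116, 0.0896]
orientation: [[-0.988, 0.156, 0.001], [0.156, 0.988, 0.0], [-0.001, 0.0, -1.0]]
force: [-0.6, 1.3, 2.5]
width: 0.015
grip_force: 45.6
```

```bash
python3 st.py
```

```text
6.6 q [ 0.06  0.41 -0.21  0.95  0.    0.21] p [567.7 111.6  89.6] yaw_y 81.0 z [ 0.001  0.    -1.   ] F [-0.6  1.3  2.5] T [ 0.01  0.1  -0.05] w 15.0 g 45.6
```

jog_arm --plan '[0, 0, 0, 0, 0, 0, 30, 0, 0, 0, 0, 0, 0, 40, 0, 0, 0, 0, 0, 0, 40, 0, 0, 0, 0, 0, 0, 40, 0, 0, 0, 0, 0, 15, 40, 0, 0, 0, 0, 0, 30, 40, 0, 0, 0, 0, 0, 40, 40, 0, 0, 0, 0, 0, 40, 40, 0, 0, 0, 0, 0, 40, 40, 0, 0, 0, -2, -10, 15, 40, 0, 0, 0, 0, 0, 0, 40]'

```text
time: 7.52
eef_pos: [0.5675, 0.1008, 0.2744]
orientation: [[-0.988, 0.157, 0.009], [0.157, 0.988, -0.0], [-0.009, 0.001, -1.0]]
force: [0.3, -1.1, -0.2]
width: 0.0401
grip_force: 0.0
```

```bash
python3 st.py
python3 - <<'E'
from h import *
s=snap('side','side5');P=pts(s).reshape(-1,3)
c0=np.array([.5506,.02754]);ex=np.array([.155,.988]);ey=np.array([-.988,.155])
u=(P[:,:2]-c0)@ex;v=(P[:,:2]-c0)@ey
for a,lo,hi in((.03,.045,.058),(.06,.05,.068),(.06,.08,.105),(.104,.045,.06)):
    j=(u>a)&(u<.13)&(abs(v)<.06)&(P[:,2]>lo)&(P[:,2]<hi)
    print(a,lo,j.sum(),(np.percentile(u[j],[2,50,98])*1000).round(1),(np.array([v[j].min(),v[j].max()])*1000).round(1))
# bar: dark px, z>.17
bar=(abs(v)<.07)&(u<.02)&(u>-.11)&(P[:,2]>.165)&(P[:,2]<.215)
q=np.c_[u,v,P[:,2]][bar]; print('bar',len(q),q.mean(0).round(4),np.percentile(q,[2,98],axis=0).round(4))
cv2.imwrite('pics/c5.png',cv2.resize(s['pixels'][150:290,215:345,::-1],(520,560),interpolation=2))
E
```

```text
7.52 q [ 0.04  0.3   0.1   1.36 -0.    0.19] p [567.5 100.8 274.4] yaw_y 81.0 z [ 0.009 -0.    -1.   ] F [ 0.3 -1.1 -0.2] T [ 0.    0.02 -0.01] w 40.1 g 0.0
0.03 0.045 213 [ 30.7  99.4 127.5] [-28.9  34.2]
0.06 0.05 394 [ 75.3 107.9 124. ] [-32.6  33.9]
0.06 0.08 132 [79.6 90.5 95.4] [-17.6  16.3]
0.104 0.045 99 [108.6 122.6 128.5] [-28.9  34.2]
bar 258 [-0.0671  0.0048  0.1944] [[-0.0761 -0.038   0.1688]
 [-0.0616  0.0428  0.2022]]
```

View pics/c5.png

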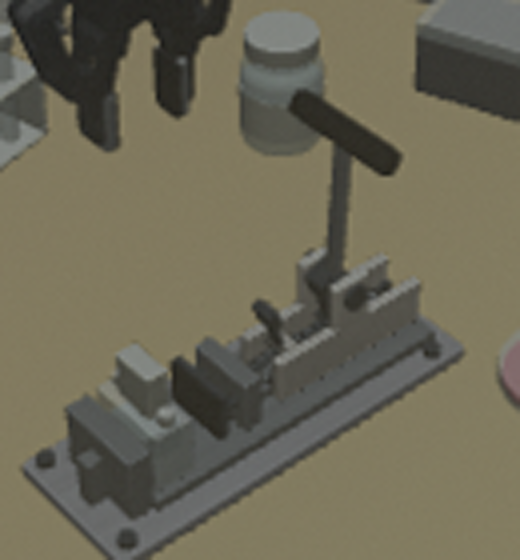

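The block stands square on the bed, with its tab (crop 145,375) centred between the jaws. The handle is at (345,130). I'll measure the stem's lean to find the hinge.

Run:
```python
from h import *
c0=np.array([.5506,.02754]);ex=np.array([.155,.988]);ey=np.array([-.988,.155])
for n in('side5','side1','top1'):
    P=pts(dict(np.load(n+'.npz'))).reshape(-1,3)
    u=(P[:,:2]-c0)@ex;v=(P[:,:2]-c0)@ey
    for lo in np.arange(.09,.18,.012):
        j=(u<-.03)&(u>-.13)&(abs(v)<.02)&(P[:,2]>lo)&(P[:,2]<lo+.012)
        if j.sum()>2: print(n,round(lo+.006,3),j.sum(),(np.percentile(u[j],[5,50,95])*1000).round(1))
```

```text
side5 0.096 29 [-71.8 -62.7 -52.5]
side5 0.108 15 [-68.8 -64.2 -61.4]
side5 0.12 19 [-69.2 -64.2 -62.5]
side5 0.132 19 [-69.6 -65.  -63.5]
side5 0.144 16 [-68.9 -65.2 -63.4]
side5 0.156 23 [-72.1 -66.  -63.5]
side5 0.168 16 [-70.6 -67.2 -65.4]
side5 0.18 16 [-70.  -66.9 -65.8]
side1 0.096 33 [-71.3 -63.5 -51.7]
side1 0.108 13 [-67.4 -64.2 -62.5]
side1 0.12 19 [-69.3 -64.  -63.1]
side1 0.132 20 [-69.1 -64.8 -62.8]
side1 0.144 14 [-67.7 -65.3 -63.4]
side1 0.156 20 [-71.8 -67.2 -65.4]
side1 0.168 23 [-71.2 -67.1 -64.6]
side1 0.18 13 [-71.1 -67.2 -66. ]
top1 0.096 11 [-66.5 -60.6 -52.7]
top1 0.12 3 [-67.1 -66.9 -66.8]
```

jog_arm --plan '[0, 0, 0, -6, -30, 0, 50, 0, 0, 0, -7, -36, 0, 50, 0, 0, 0, -7, -36, 0, 50, 0, 0, 0, -6, -30, 0, 50, 0, 0, 0, -2, -13, -10, 50, 0, 0, 0, 0, 0, -25, 50, 0, 0, 0, 0, 0, -25, 50, 0, 0, 0, 0, 0, -18, 50, 0, 0, 0, 0, 0, -10, 50, 0, 0, 0, 0, 0, 0, 50, 0, 0, 0, 0, 0, 0, 50]'

```text
time: 8.48
eef_pos: [0.5368, -0.0429, 0.18]
orientation: [[-0.988, 0.156, -0.002], [0.156, 0.988, 0.001], [0.002, 0.0, -1.0]]
force: [0.2, -0.3, 0.6]
width: 0.0498
grip_force: 0.0
```

```bash
python3 st.py
python3 - <<'E'
from h import *
s=snap('side','side6');cv2.imwrite('pics/c6.png',cv2.resize(s['pixels'][130:230,250:370,::-1],(720,600),interpolation=2))
E
```

```text
8.48 q [-0.23  0.27 -0.17  1.13  0.   -0.07] p [536.8 -42.9 180. ] yaw_y 81.0 z [-0.002  0.001 -1.   ] F [ 0.2 -0.3  0.6] T [-0.04 -0.06  0.01] w 49.8 g 0.0
```

View pics/c6.png

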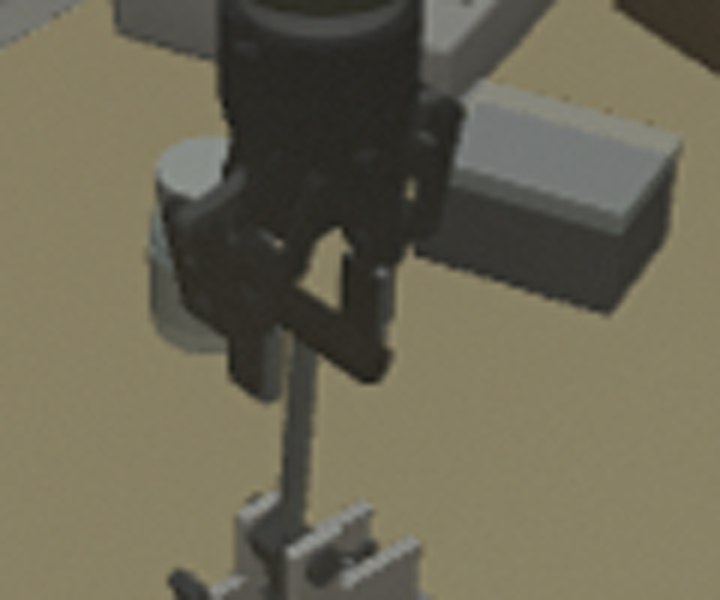

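The bar lies between the open fingers (left tip 255,395; right finger 365,290). I'll raise slightly and close.

jog_arm --plan '[0, 0, 0, 0, 0, 5, 35, 0, 0, 0, 0, 0, 0, 25, 0, 0, 0, 0, 0, 0, 15, 0, 0, 0, 0, 0, 0, 10, 0, 0, 0, 0, 0, 0, 10, 0, 0, 0, 0, 0, 0, 10, 0, 0, 0, 0, 0, 0, 10]' --force 30

```text
time: 9.12
eef_pos: [0.5385, -0.0436, 0.1878]
orientation: [[-0.988, 0.156, 0.004], [0.156, 0.988, -0.001], [-0.004, 0.0, -1.0]]
force: [1.1, -0.5, 7.0]
width: 0.0166
grip_force: 29.2
```

```bash
cat > lv.py <<'E'
# push-back along -> +ex on the tool, lever angle relative
from h import *
o=manip.observe();R=o['orientation'];ex=np.array([.155,.988]);ey=np.array([-.988,.155])
c0=np.array([.5506,.02754]);g=o['eef_pos']-.005*R[:,2]; u=(g[:2]-c0)@ex;v=(g[:2]-c0)@ey
print('t',round(o['time'],2),'grip u,v,z',(np.array([u,v,g[2]])*1000).round(1),'lean tool',round(-float(np.r_[ex,0]@R[:,2]),3),'Fu,v,z',(o['force'][:2]@ex).round(1),(o['force'][:2]@ey).round(1),o['force'][2].round(1),'T',o['torque'].round(2),'w',round(o['width']*1000,1),'g',round(float(o['grip_force']),1),'q6',o['joint_pos'].round(2))
E
python3 lv.py; python3 lv.py
```

```text
t 9.12 grip u,v,z [-72.2   0.9 192.8] lean tool -0.0 Fu,v,z -0.3 -1.1 7.0 T [0.09 0.03 0.04] w 16.6 g 29.2 q6 [-0.23  0.27 -0.16  1.14  0.   -0.07]
t 9.12 grip u,v,z [-72.2   0.9 192.8] lean tool -0.0 Fu,v,z -0.3 -1.1 7.0 T [0.09 0.03 0.04] w 16.6 g 29.2 q6 [-0.23  0.27 -0.16  1.14  0.   -0.07]
```

jog_arm --plan '[-0.0543, 0.0085, 0, 1.1, 7.0, 2, 10, -0.0543, 0.0085, 0, 1.1, 7.0, -0.4, 10, -0.0543, 0.0085, 0, 1.1, 7.0, -0.9, 10, -0.0543, 0.0085, 0, 1.1, 6.0, -1.3, 10, 0, 0, 0, 0, 0, 0, 10, 0, 0, 0, 0, 0, 0, 10, 0, 0, 0, 0, 0, 0, 10]'

```text
time: 9.7
eef_pos: [0.5427, -0.0168, 0.1863]
orientation: [[-0.988, 0.153, -0.031], [0.156, 0.964, -0.215], [-0.003, -0.217, -0.976]]
force: [2.5, -0.8, 5.6]
width: 0.0171
grip_force: 31.8
```

```bash
python3 lv.py
```

```text
t 9.7 grip u,v,z [-43.9   0.9 191.2] lean tool 0.217 Fu,v,z -0.4 -2.6 5.6 T [-0.49 -0.32  0.09] w 17.1 g 31.8 q6 [-0.06  0.3  -0.13  1.15 -0.22  0.09]
```

jog_arm --plan '[0, 0, 0, 0.2, 1.5, -0.8, 10, 0, 0, 0, 0.2, 1.5, -0.8, 10, 0, 0, 0, 0, 0, 0, 10, 0, 0, 0, 0, 0, 0, 10]'

```text
time: 10.03
eef_pos: [0.543, -0.0147, 0.1857]
orientation: [[-0.987, 0.155, -0.031], [0.158, 0.964, -0.215], [-0.004, -0.218, -0.976]]
force: [0.8, -1.9, 8.8]
width: 0.0167
grip_force: 32.4
```

```bash
python3 lv.py
```

```text
t 10.03 grip u,v,z [-41.8   0.9 190.5] lean tool 0.218 Fu,v,z -1.8 -1.1 8.8 T [-0.8  -0.03  0.08] w 16.7 g 32.4 q6 [-0.06  0.31 -0.13  1.15 -0.22  0.1 ]
```

jog_arm --plan '[0.0531, -0.0083, 0, -1.1, -7.0, 3.5, 10, 0.0531, -0.0083, 0, -0.9, -5.8, 0.8, 10, 0.0531, -0.0083, 0, -0.9, -5.8, 0.5, 10, 0.0531, -0.0083, 0, -0.9, -5.8, 0.2, 10, 0.0531, -0.0083, 0, -0.9, -5.8, -0.1, 10, 0.0531, -0.0083, 0, -0.9, -5.8, -0.4, 10, 0.0531, -0.0083, 0, -0.9, -5.8, -0.8, 10, 0.0531, -0.0083, 0, -0.9, -5.8, -1.1, 10, 0, 0, 0, 0, 0, 0, 10, 0, 0, 0, 0, 0, 0, 10, 0, 0, 0, 0, 0, 0, 10, 0, 0, 0, 0, 0, 0, 10]'

```text
time: 11.03
eef_pos: [0.5357, -0.0606, 0.1851]
orientation: [[-0.988, 0.153, 0.034], [0.157, 0.965, 0.211], [-0.001, 0.214, -0.977]]
force: [9.0, 4.5, -10.2]
width: 0.017
grip_force: 31.4
```

```bash
python3 lv.py
python3 - <<'E'
from h import *
s=snap('side','s7');P=pts(s).reshape(-1,3)
c0=np.array([.5506,.02754]);ex=np.array([.155,.988]);ey=np.array([-.988,.155])
u=(P[:,:2]-c0)@ex;v=(P[:,:2]-c0)@ey
def jaw(P,u,v):
    j=(u>.0)&(u<.07)&(abs(v)<.03)&(P[:,2]>.056)&(P[:,2]<.066); return (np.percentile(u[j],[2,30,50,70,98])*1000).round(1)
print('jaw',jaw(P,u,v)); Q=pts(dict(np.load('side5.npz'))).reshape(-1,3); print('before',jaw(Q,(Q[:,:2]-c0)@ex,(Q[:,:2]-c0)@ey))
E
```

```text
t 11.03 grip u,v,z [-90.4   1.1 190. ] lean tool -0.214 Fu,v,z 5.9 -8.1 -10.2 T [ 0.05 -1.53 -0.35] w 17.0 g 31.4 q6 [-0.37  0.29 -0.16  1.17  0.21 -0.22]
jaw [24.9 31.9 37.1 51.5 58.3]
before [16.5 24.  28.4 43.3 49.3]
```

jog_arm --plan '[-0.0531, 0.0083, 0, 0.9, 5.9, 0.4, 10, -0.0531, 0.0083, 0, 0.9, 5.9, 0.6, 10, -0.0531, 0.0083, 0, 0.9, 5.9, 0.4, 10, -0.0531, 0.0083, 0, 0.9, 5.9, 0.1, 10, -0.0531, 0.0083, 0, 0.9, 5.9, -0.2, 10, -0.0531, 0.0083, 0, 0.9, 5.9, -0.5, 10, -0.0531, 0.0083, 0, 0.9, 5.9, -0.9, 10, -0.0531, 0.0083, 0, 0.9, 5.9, -1.2, 10, 0, 0, 0, 0.1, 0.5, 0, 10, 0, 0, 0, 0, 0, 0, 10, 0, 0, 0, 0, 0, 0, 10]'

```text
time: 12.0
eef_pos: [0.5432, -0.0135, 0.1853]
orientation: [[-0.988, 0.154, -0.031], [0.157, 0.964, -0.213], [-0.003, -0.216, -0.976]]
force: [5.9, -0.4, 0.0]
width: 0.0167
grip_force: 32.5
```

```bash
python3 lv.py
```

```text
t 12.0 grip u,v,z [-40.7   1.  190.2] lean tool 0.216 Fu,v,z 0.5 -5.9 0.0 T [-0.09 -0.99  0.19] w 16.7 g 32.5 q6 [-0.06  0.31 -0.13  1.15 -0.22  0.1 ]
```

jog_arm --plan '[0.0531, -0.0083, 0, -0.6, -6.0, 0.9, 10, 0.0531, -0.0083, 0, -0.6, -6.0, 0.6, 10, 0.0531, -0.0083, 0, -0.6, -5.9, 0.3, 10, 0.0531, -0.0083, 0, -0.6, -5.9, 0, 10, 0.0531, -0.0083, 0, -0.6, -5.9, -0.3, 10, 0.0531, -0.0083, 0, -0.6, -5.9, -0.6, 10, 0.0531, -0.0083, 0, -0.6, -5.9, -1.0, 10, 0.0531, -0.0083, 0, -0.6, -5.9, -1.3, 10, 0, 0, 0, 0, 0, 0, 10, 0, 0, 0, 0, 0, 0, 10, 0, 0, 0, 0, 0, 0, 10, 0, 0, 0, 0, 0, 0, 10]'

```text
time: 13.0
eef_pos: [0.5359, -0.0605, 0.1848]
orientation: [[-0.987, 0.155, 0.032], [0.158, 0.965, 0.21], [0.001, 0.213, -0.977]]
force: [-3.3, 1.6, 8.3]
width: 0.017
grip_force: 33.3
```

```bash
cat >> lv.py <<'E'
print('tangential push-back',round(float((o['force'][:2]@ex)*.978+o['force'][2]*.208),2))
import sys
if len(sys.argv)>1:
    s=manip.snapshot('side');P=pts(s).reshape(-1,3);u=(P[:,:2]-c0)@ex;v=(P[:,:2]-c0)@ey
    j=(u>0)&(u<.074)&(abs(v)<.03)&(P[:,2]>.056)&(P[:,2]<.063); k=(u>.06)&(abs(v)<.03)&(u<.12)&(P[:,2]>.08)&(P[:,2]<.105)
    print('jaw',(np.percentile(u[j],[2,30,50,70,98])*1000).round(1),'tab u',(np.percentile(u[k],[5,50,95])*1000).round(1),'v',(np.percentile(v[k],[2,98])*1000).round(1))
    cv2.imwrite(f'pics/{sys.argv[1]}.png',cv2.resize(s['pixels'][150:290,215:345,::-1],(520,560),interpolation=2))
E
python3 lv.py a8
```

```text
t 13.0 grip u,v,z [-90.3   0.9 189.7] lean tool -0.213 Fu,v,z 1.1 3.5 8.3 T [0.41 0.59 0.13] w 17.0 g 33.3 q6 [-0.37  0.29 -0.16  1.17  0.21 -0.22]
tangential push-back 2.81
jaw [32.5 39.6 44.6 57.8 66.2] tab u [80.5 91.  94.7] v [-16.2  16.1]
```

jog_arm --plan '[-0.0531, 0.0083, 0, 0.6, 6.0, 1.3, 10, -0.0531, 0.0083, 0, 0.6, 6.0, 1.0, 10, -0.0531, 0.0083, 0, 0.6, 5.9, 0.6, 10, -0.0531, 0.0083, 0, 0.6, 5.9, 0.3, 10, -0.0531, 0.0083, 0, 0.7, 5.9, 0, 10, -0.0531, 0.0083, 0, 0.8, 5.9, -0.3, 10, -0.0531, 0.0083, 0, 0.8, 5.9, -0.6, 10, -0.0531, 0.0083, 0, 0.8, 5.9, -0.9, 10, 0, 0, 0, 0, 0, 0, 10, 0, 0, 0, 0, 0, 0, 10, 0, 0, 0, 0, 0, 0, 10]'

```text
time: 13.97
eef_pos: [0.5432, -0.0135, 0.1852]
orientation: [[-0.988, 0.154, -0.033], [0.157, 0.964, -0.213], [-0.001, -0.215, -0.977]]
force: [4.7, 0.5, 0.2]
width: 0.017
grip_force: 32.6
```

```bash
python3 lv.py
```

```text
t 13.97 grip u,v,z [-40.6   1.  190.1] lean tool 0.215 Fu,v,z 1.2 -4.5 0.2 T [ 0.36 -0.9   0.23] w 17.0 g 32.6 q6 [-0.06  0.31 -0.13  1.16 -0.22  0.1 ]
tangential push-back 1.27
```

jog_arm --plan '[0.0531, -0.0083, 0, -0.6, -6.0, 1.0, 10, 0.0531, -0.0083, 0, -0.6, -6.0, 0.7, 10, 0.0531, -0.0083, 0, -0.7, -5.9, 0.4, 10, 0.0531, -0.0083, 0, -0.7, -5.9, 0.1, 10, 0.0531, -0.0083, 0, -0.7, -5.9, -0.2, 10, 0.0531, -0.0083, 0, -0.7, -5.9, -0.5, 10, 0.0531, -0.0083, 0, -0.7, -5.9, -0.9, 10, 0.0531, -0.0083, 0, -0.7, -5.9, -1.2, 10, 0, 0, 0, 0, 0, 0, 10, 0, 0, 0, 0, 0, 0, 10, 0, 0, 0, 0, 0, 0, 10, 0, 0, 0, 0, 0, 0, 10]'

```text
time: 14.97
eef_pos: [0.5359, -0.0605, 0.1848]
orientation: [[-0.988, 0.154, 0.031], [0.158, 0.965, 0.209], [0.002, 0.211, -0.977]]
force: [-2.5, 1.4, 6.5]
width: 0.0169
grip_force: 33.0
```

```bash
python3 lv.py a9
```

```text
t 14.97 grip u,v,z [-90.3   0.9 189.7] lean tool -0.211 Fu,v,z 1.0 2.6 6.5 T [0.52 0.34 0.18] w 16.9 g 33.0 q6 [-0.37  0.29 -0.15  1.18  0.21 -0.22]
tangential push-back 2.35
jaw [41.1 46.1 49.8 52.9 70.3] tab u [81.2 91.3 96.2] v [-13.5  16.2]
```

Third tooth is still free (2.4 N). Next stroke.

jog_arm --plan '[-0.0531, 0.0083, 0, 0.7, 6.0, 1.2, 10, -0.0531, 0.0083, 0, 0.7, 6.0, 0.9, 10, -0.0531, 0.0083, 0, 0.7, 5.9, 0.5, 10, -0.0531, 0.0083, 0, 0.7, 5.9, 0.2, 10, -0.0531, 0.0083, 0, 0.7, 5.9, -0.1, 10, -0.0531, 0.0083, 0, 0.7, 5.9, -0.4, 10, -0.0531, 0.0083, 0, 0.6, 5.9, -0.7, 10, -0.0531, 0.0083, 0, 0.6, 5.9, -1.0, 10, 0, 0, 0, 0, 0, 0, 10, 0, 0, 0, 0, 0, 0, 10, 0, 0, 0, 0, 0, 0, 10]'

```text
time: 15.93
eef_pos: [0.5432, -0.0136, 0.1852]
orientation: [[-0.988, 0.153, -0.033], [0.157, 0.964, -0.214], [-0.001, -0.216, -0.976]]
force: [5.7, 0.7, 0.5]
width: 0.0167
grip_force: 32.6
```

jog_arm --plan '[0.0531, -0.0083, 0, -0.6, -6.0, 1.0, 10, 0.0531, -0.0083, 0, -0.6, -6.0, 0.7, 10, 0.0531, -0.0083, 0, -0.7, -5.9, 0.4, 10, 0.0531, -0.0083, 0, -0.7, -5.9, 0.1, 10, 0.0531, -0.0083, 0, -0.7, -5.9, -0.2, 10, 0.0531, -0.0083, 0, -0.7, -5.9, -0.5, 10, 0.0531, -0.0083, 0, -0.7, -5.9, -0.9, 10, 0.0531, -0.0083, 0, -0.7, -5.9, -1.2, 10, 0, 0, 0, 0, 0, 0, 10, 0, 0, 0, 0, 0, 0, 10, 0, 0, 0, 0, 0, 0, 10, 0, 0, 0, 0, 0, 0, 10]'

```text
time: 16.93
eef_pos: [0.5359, -0.0606, 0.1848]
orientation: [[-0.987, 0.155, 0.031], [0.158, 0.965, 0.209], [0.002, 0.211, -0.977]]
force: [-2.2, 3.4, 5.4]
width: 0.0168
grip_force: 33.0
```

```bash
python3 lv.py a10
```

```text
t 16.93 grip u,v,z [-90.4   0.9 189.7] lean tool -0.211 Fu,v,z 3.0 2.7 5.4 T [0.72 0.41 0.13] w 16.8 g 33.0 q6 [-0.37  0.29 -0.15  1.18  0.21 -0.22]
tangential push-back 4.09
jaw [48.5 53.9 58.1 61.2 73.2] tab u [ 85.   95.1 100. ] v [-15.2  16.5]
```

View pics/a10.png

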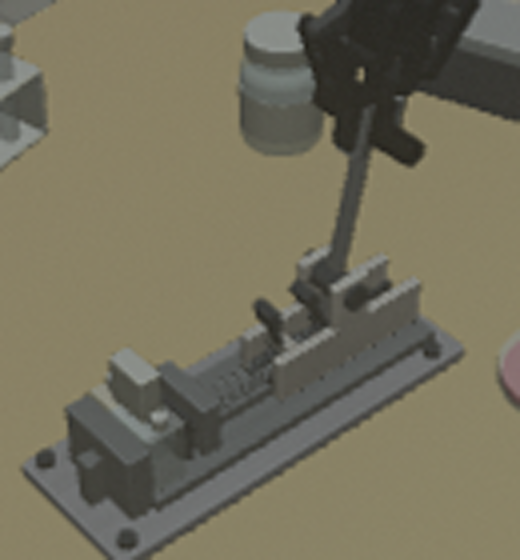

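The block now sits against the fixed jaw (tab at crop 130,375, jaw face at 190,400). Push-back rose to 4.1 N, which is first touch. One more tooth should be firm.

jog_arm --plan '[-0.0531, 0.0083, 0, 0.7, 6.0, 1.2, 10, -0.0531, 0.0083, 0, 0.7, 6.0, 0.9, 10, -0.0531, 0.0083, 0, 0.7, 5.9, 0.5, 10, -0.0531, 0.0083, 0, 0.7, 5.9, 0.2, 10, -0.0531, 0.0083, 0, 0.7, 5.9, -0.1, 10, -0.0531, 0.0083, 0, 0.7, 5.9, -0.4, 10, -0.0531, 0.0083, 0, 0.6, 5.9, -0.7, 10, -0.0531, 0.0083, 0, 0.6, 5.9, -1.0, 10, 0, 0, 0, 0, 0, 0, 10, 0, 0, 0, 0, 0, 0, 10, 0, 0, 0, 0, 0, 0, 10]'

```text
time: 17.9
eef_pos: [0.5432, -0.0137, 0.1852]
orientation: [[-0.988, 0.153, -0.033], [0.157, 0.964, -0.214], [-0.001, -0.217, -0.976]]
force: [3.9, 0.8, 0.1]
width: 0.0169
grip_force: 32.6
```

jog_arm --plan '[0.0531, -0.0083, 0, -0.6, -6.0, 1.0, 10, 0.0531, -0.0083, 0, -0.6, -6.0, 0.7, 10, 0.0531, -0.0083, 0, -0.7, -5.9, 0.4, 10, 0.0531, -0.0083, 0, -0.7, -5.9, 0.1, 10, 0.0531, -0.0083, 0, -0.7, -5.9, -0.2, 10, 0.0531, -0.0083, 0, -0.7, -5.9, -0.5, 10, 0.0531, -0.0083, 0, -0.7, -5.9, -0.9, 10, 0.0531, -0.0083, 0, -0.7, -5.9, -1.2, 10, 0, 0, 0, 0, 0, 0, 10, 0, 0, 0, 0, 0, 0, 10, 0, 0, 0, 0, 0, 0, 10, 0, 0, 0, 0, 0, 0, 10]'

```text
time: 18.9
eef_pos: [0.5359, -0.0601, 0.1849]
orientation: [[-0.987, 0.154, 0.031], [0.158, 0.965, 0.211], [0.002, 0.213, -0.977]]
force: [-1.5, 5.7, 5.0]
width: 0.0169
grip_force: 32.9
```

```bash
python3 lv.py a11
```

```text
t 18.9 grip u,v,z [-90.    0.9 189.8] lean tool -0.213 Fu,v,z 5.4 2.3 5.0 T [0.96 0.09 0.12] w 16.9 g 32.9 q6 [-0.37  0.29 -0.15  1.18  0.21 -0.22]
tangential push-back 6.35
jaw [55.6 60.1 62.6 66.6 73.5] tab u [84.9 95.7 99.8] v [-15.5  16.3]
```

The push-back reads 6.4 N, but the tight grip can carry part of the load as a moment and as friction. I'll loosen the fingers slightly so the bar just rests on the pad, and read again.

jog_arm --plan '[0, 0, 0, 0, 0, 0, 20, 0, 0, 0, 0, 0, 0, 20, 0, 0, 0, 0, 0, 0, 20, 0, 0, 0, 0, 0, 0, 20]'

```text
time: 19.28
eef_pos: [0.5362, -0.0604, 0.1845]
orientation: [[-0.988, 0.154, 0.031], [0.157, 0.965, 0.208], [0.002, 0.21, -0.978]]
force: [-1.1, 4.6, 2.6]
width: 0.0198
grip_force: 2.6
```

```bash
python3 lv.py
```

```text
t 19.28 grip u,v,z [-90.2   0.6 189.4] lean tool -0.21 Fu,v,z 4.3 1.8 2.6 T [0.91 0.34 0.12] w 19.8 g 2.6 q6 [-0.37  0.29 -0.15  1.18  0.21 -0.22]
tangential push-back 4.77
```

jog_arm --plan '[0, 0, 0, -0.2, -1, -0.2, 20, 0, 0, 0, 0, 0, 0, 20, 0, 0, 0, 0, 0, 0, 20]'

```text
time: 19.53
eef_pos: [0.5361, -0.0609, 0.1844]
orientation: [[-0.988, 0.153, 0.031], [0.156, 0.965, 0.209], [0.002, 0.211, -0.977]]
force: [-1.4, 5.9, 5.6]
width: 0.0199
grip_force: 3.3
```

```bash
python3 lv.py
```

```text
t 19.53 grip u,v,z [-90.7   0.6 189.3] lean tool -0.211 Fu,v,z 5.6 2.3 5.6 T [1.19 0.37 0.13] w 19.9 g 3.3 q6 [-0.37  0.29 -0.15  1.18  0.21 -0.22]
tangential push-back 6.64
```

The push-back now reads about 6.6 N, against 2.4 N free, 4.1 N at touch and up to 1 N of sensor bias. The images settle it. On this tooth the jaw advanced 7 mm while the block, already against the anvil, did not move, so the spring is compressed by about 10 mm, which means firm (about 20 N). I'll stop pumping here and return the lever to its rest.

jog_arm --plan '[0, 0, 0, 0.1, 0.5, 0, 10, 0, 0, 0, 0, 0, 0, 10, -0.0531, 0.0083, 0, 0.7, 6.0, 1.2, 10, -0.0531, 0.0083, 0, 0.7, 6.0, 0.9, 10, -0.0531, 0.0083, 0, 0.7, 5.9, 0.5, 10, -0.0531, 0.0083, 0, 0.7, 5.9, 0.2, 10, -0.0531, 0.0083, 0, 0.7, 5.9, -0.1, 10, -0.0531, 0.0083, 0, 0.7, 5.9, -0.4, 10, -0.0531, 0.0083, 0, 0.6, 5.9, -0.7, 10, -0.0531, 0.0083, 0, 0.6, 5.9, -1.0, 10, 0, 0, 0, 0.3, 2.0, -0.4, 10, 0, 0, 0, 0, 0, 0, 10]'

```text
time: 20.53
eef_pos: [0.5438, -0.0124, 0.1846]
orientation: [[-0.988, 0.152, -0.032], [0.156, 0.964, -0.217], [-0.002, -0.22, -0.976]]
force: [2.3, -1.4, 1.6]
width: 0.0166
grip_force: 30.0
```

```bash
python3 lv.py
```

```text
t 20.53 grip u,v,z [-39.5   0.6 189.5] lean tool 0.22 Fu,v,z -1.0 -2.5 1.6 T [-0.08 -0.45  0.08] w 16.6 g 30.0 q6 [-0.05  0.31 -0.13  1.16 -0.22  0.1 ]
tangential push-back -0.69
```

jog_arm --plan '[0, 0, 0, 0.3, 2, -0.4, 10, 0, 0, 0, 0, 0, 0, 10, 0, 0, 0, 0, 0, 0, 10]'

```text
time: 20.78
eef_pos: [0.5438, -0.0124, 0.1846]
orientation: [[-0.987, 0.155, -0.033], [0.159, 0.963, -0.218], [-0.002, -0.221, -0.975]]
force: [1.8, -5.3, 2.1]
width: 0.0167
grip_force: 30.0
```

```bash
python3 lv.py
```

```text
t 20.78 grip u,v,z [-39.4   0.6 189.5] lean tool 0.221 Fu,v,z -5.0 -2.6 2.1 T [-0.98 -0.23  0.16] w 16.7 g 30.0 q6 [-0.05  0.31 -0.13  1.16 -0.22  0.11]
tangential push-back -4.41
```

It's at the rest stop: no motion, and the force rises. I'll relax, open and retreat along the tool axis.

jog_arm --plan '[0, 0, 0, -0.2, -1.5, 0.3, 10, 0, 0, 0, 0, 0, 0, 25, 0, 0, 0, 0, 0, 0, 40, 0, 0, 0, 0, 0, 0, 45, 0, 0, 0, 0, 0, 0, 45, 0, 0, 0, 0.7, 4.3, 19.5, 45, 0, 0, 0, 1, 6.5, 29, 45, 0, 0, 0, 1, 6.5, 29, 45, 0, 0, 0, 1, 6.5, 29, 45, 0, 0, 0, 0, 0, 10, 45, 0, 0, 0, 0, 0, 0, 45]'

```text
time: 21.7
eef_pos: [0.5481, 0.0128, 0.3037]
orientation: [[-0.988, 0.153, -0.028], [0.155, 0.964, -0.215], [-0.006, -0.217, -0.976]]
force: [-0.2, -1.5, -0.4]
width: 0.045
grip_force: 0.0
```

```bash
python3 lv.py a12
python3 - <<'E'
from h import *
c0=np.array([.5506,.02754]);ex=np.array([.155,.988]);ey=np.array([-.988,.155])
s=snap('side','side9');P=pts(s).reshape(-1,3);u=(P[:,:2]-c0)@ex;v=(P[:,:2]-c0)@ey
for lo in np.arange(.108,.18,.012):
    j=(u<.0)&(u>-.13)&(abs(v)<.02)&(P[:,2]>lo)&(P[:,2]<lo+.012)
    print(round(lo+.006,3),j.sum(),(np.median(u[j])*1000).round(1))
E
```

```text
t 21.7 grip u,v,z [-1.380e+01  3.000e-01  3.086e+02] lean tool 0.217 Fu,v,z -1.6 -0.1 -0.4 T [ 0.16 -0.05  0.02] w 45.0 g 0.0 q6 [-0.01  0.29  0.13  1.45 -0.22  0.15]
tangential push-back -1.61
jaw [52.6 57.4 60.9 64.8 73. ] tab u [85.1 94.8 99.6] v [-14.8  16.5]
0.114 15 -54.4
0.126 15 -51.2
0.138 14 -48.2
0.15 18 -47.2
0.162 14 -44.0
0.174 8 -40.5
```

View pics/a12.png

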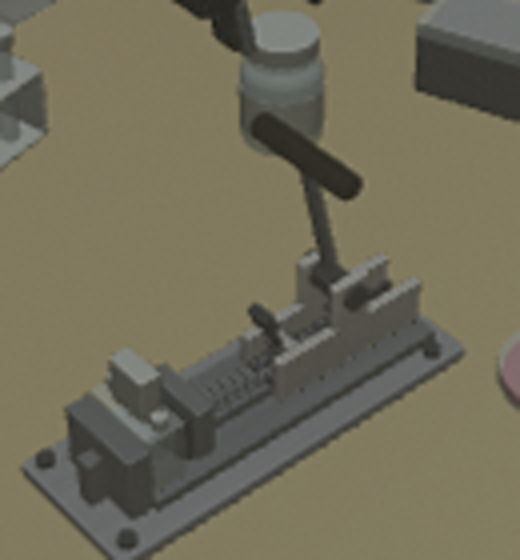

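The lever is at rest and the block is held upright. In free air Fu reads −1.6 N, so the true firm push-back was about 8 N. The jaw seems to have backed off slightly, so I'll check that by template tracking across the saved crops.

Run:
```python
from h import *
def load(f): return cv2.cvtColor(cv2.imread(f),cv2.COLOR_BGR2GRAY)
def full(n): return cv2.resize(np.load(n+'.npz')['pixels'][150:290,215:345,::-1],(520,560),interpolation=2)
import os
g={n:load(f'pics/{n}.png') for n in('a8','a9','a10','a11','a12')}
for n in('side5','s7','side9'): g[n]=cv2.cvtColor(np.ascontiguousarray(full(n)),cv2.COLOR_BGR2GRAY)
manip_s=manip.snapshot('side')['pixels'][150:290,215:345,::-1]; g['now']=cv2.cvtColor(np.ascontiguousarray(cv2.resize(manip_s,(520,560),interpolation=2)),cv2.COLOR_BGR2GRAY)
# template: jaw body right/front corner from a10
x0,y0,x1,y1=180,375,224,460
t=g['a10'][y0:y1,x0:x1]
for n in('side5','s7','a8','a9','a10','a11','a12','side9','now'):
    r=cv2.matchTemplate(g[n][300:500,120:330],t,cv2.TM_CCOEFF_NORMED); _,m,_,l=cv2.minMaxLoc(r); print(n,round(m,3),l[0]+120-x0,l[1]+300-y0)
# tab
t=g['a10'][345:415,105:165]
for n in('a10','a11','a12','now'):
    r=cv2.matchTemplate(g[n][320:440,80:200],t,cv2.TM_CCOEFF_NORMED); _,m,_,l=cv2.minMaxLoc(r); print('tab',n,round(m,3),l[0]+80-105,l[1]+320-345)
```

```text
side5 0.83 39 -26
s7 0.859 28 -19
a8 0.874 19 -13
a9 0.911 8 -7
a10 1.0 0 0
a11 0.788 -7 5
a12 0.886 -4 3
side9 0.888 -4 3
now 0.888 -4 3
tab a10 1.0 0 0
tab a11 0.992 0 0
tab a12 0.997 0 0
tab now 0.997 0 0
```

```bash
python3 -c "
from bench import manip
print(manip.sign_off())"
```

```text
the job is handed in; nothing more can be done
None
```

I handed the job in at about 22 s: block upright between the jaws, clamped on the fifth tooth, lever back at its rest stop and released. The firm call rests on the images, because the handle read only 6.4–6.6 N (about 8 N after bias), and the jaw settled back about 3 mm after the last stroke.

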